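Hang the bag handles on the drying rail and put the tools in the tray

ROBOT

A 6-joint arm with a two-finger parallel gripper is mounted at the origin on the work surface. World frame = base frame: x ahead of the robot, y to its left, z up, the work surface at z = 0. Lengths are in m, angles in rad, forces in N, time in s.
With the tool pointing down it reaches from about 0.35 to 0.775 m from the base axis. Payload 5.5 kg.
Tool frame: the origin (TCP) lies on the centre line of the jaws, within the pads' length; the fingertips stand 11 mm ahead of it and the grasp point (between the pads) lies 8 mm behind it; z points along the fingers, y is the line along which they close (so a half turn about z gives the same grasp; the last joint's range is limited). The gripper opens to 85 mm and grips with 20 to 120 N. Pads are 22 mm wide; open, the fingers measure 114 mm over their backs; the gripper's body (76 mm by 85 mm) begins 54 mm behind the grasp point. The pads swing forward as they close: fully open they stand 13 mm farther back than shut.
Start: joints at [1.095, 0.313, 0.046, 1.304, 0, 1.431], TCP at [0.19, 0.543, 0.242] pointing down, gripper open.
Joint ranges: [-2.76, 2.76], [-0.86, 1.69], [-1.03, 1.26], [-2.2, 2.34], [-1.47, 1.5], [-3.14, 3.14]. Speed limits (rad/s): [2.57, 2.57, 3.14, 3.14, 3.14, 3.14].

INTERFACE

Orientations are given as a unit quaternion [w, x, y, z].
In Python, from workcell import get_state, eyes, env gives the robot as it stands.
- The arm moves only by the shell command python3 -m inch 'ROWS' [OPENING] [FORCE]. ROWS is JSON, one flat list of numbers, 4 for each row, row after row: the shift along the tool's x, y, z in cm, then the turn about the tool's z in rad. A call has exactly 5 rows; each row shifts and turns the commanded pose from where the row before left it, along the tool's axes as they then stand; what a row does not reach is not made up. A row lasts 1/12 s, in which the tool goes at most 41.7 mm and 7.16 degrees, less where a joint would pass 70% of its speed; a pose out of reach is approached as far as the arm can. A call is refused whole if a number of a shift passes 4.17 or a number of a turn 0.125, either way. A call with a gripper value outside its range is refused whole. OPENING is the opening, from -1 (shut) to 1 (fully open), set as the call begins (- or left out, the last holds). The fingers move at their own pace and stop on an object; FORCE is the grip in N (left out, the last holds). Time passes only in rows, so rows that do not move let the fingers close, or fill a call up. It gives the time, the measured TCP pose, the force, the opening and the grip force at its end, in the units of the state.
- get_state(): the state, without advancing time (a new reading comes with each control period).
- eyes.read_camera(name): name is "scene" or "top" or "wrist"; returns the picture (480x640x3 uint8, red, green, blue); there is no depth.
- eyes.camera_info(name): a dict with "fovy" (degrees; the focal length in pixels is half the picture's height over the tangent of half this angle, whatever the lens; pixels are square), "cx", "cy" (the principal point, pixels), "xyz" and "orientation" of the camera in the world. Camera axes: x right, y down, z forward; pixel columns grow to the right and rows downward; lengths in m; the calibration is good to about 2 mm. A picture is of the moment at which its call begins: read the wrist's pose just before it. camera_info takes no time and is no camera call; for the wrist camera it gives the pose at the moment of the call.
- env.hand_in(): hands the job in; it is judged then, once.
The state is a dict: "clock": time; "joint_pos": joint angles; "qvel": joint speeds; "tau": joint torques, N m; "tcp_pos": TCP position; "orientation": TCP orientation; "wrist_force": force on the tool from outside, world axes, zero at the start; "ft_torque": the same for the moment, N m; "finger_gap": finger opening in m; "grip_force": force on a finger pad.
Only numpy, scipy, OpenCV 4.12 (cv2) and the standard library are available. Lean on these libraries where they do the work, as an engineer would, in place of code of your own. Each camera call takes 0.05 s, during which the arm holds its last target. There are 200 camera calls.

TASK

Clear the cutting mat for the night. Hang every moulded bag handle astride the drying rail (crosswise to the bar, one leg on each side, feet down, hanging about level and not touching its neighbours), and put every hand tool that lies out on the mat - maul, edge slicker, pricking iron and press weight, whichever are there - into the wooden tool tray, down inside its walls. Leave the two jars and the wax tin standing where they are.

Things in the scene. Friction and masses are not known exactly. Their poses are not given: they have to be found in the camera images.
- rail_mid (a point): Drying rail, fixed: level steel bar of flat section, 40 mm wide (x) and 16 mm high, 368 mm long in the clear between two flat posts that rise 20 mm above its axis (40 mm wide, 12 mm thick along the bar, on 70 x 35 mm foot plates). Point: middle of the bar, on its axis, 155 mm above the mat. y along the bar, x across it (roughly away from the robot), z up.
- tray_in (a point): Open wooden tool tray, outside 200 (x) x 240 (y) x 60 mm high, walls and floor 6 mm thick. This point is the centre of its inner floor, 6 mm above the mat; x and y run along its sides, z up. Fixed.
- handle_a_top (a point): Rigid dark red bag handle (up to 4 alike), 180 g, an arch standing along its x: band 24 wide (y), 12 thick, level for |x|<26, then sloping 18 mm down to |x|=65; legs 10 thick at |x|=63 straight down; steel tabs 56 wide, 6 thick at the feet, out to |x|=88. Point: band centre at the top, 93 above the feet, 6 above its underside; hung, 14 above the bar's axis. Gap between legs 116, open below. None if absent or held.
- handle_b_top (a point): Rigid dark red bag handle (up to 4 alike), 180 g, an arch standing along its x: band 24 wide (y), 12 thick, level for |x|<26, then sloping 18 mm down to |x|=65; legs 10 thick at |x|=63 straight down; steel tabs 56 wide, 6 thick at the feet, out to |x|=88. Point: band centre at the top, 93 above the feet, 6 above its underside; hung, 14 above the bar's axis. Gap between legs 116, open below. None if absent or held.
- handle_c_top (a point): Rigid dark red bag handle (up to 4 alike), 180 g, an arch standing along its x: band 24 wide (y), 12 thick, level for |x|<26, then sloping 18 mm down to |x|=65; legs 10 thick at |x|=63 straight down; steel tabs 56 wide, 6 thick at the feet, out to |x|=88. Point: band centre at the top, 93 above the feet, 6 above its underside; hung, 14 above the bar's axis. Gap between legs 116, open below. None if absent or held.
- handle_d_top (a point): Rigid dark red bag handle (up to 4 alike), 180 g, an arch standing along its x: band 24 wide (y), 12 thick, level for |x|<26, then sloping 18 mm down to |x|=65; legs 10 thick at |x|=63 straight down; steel tabs 56 wide, 6 thick at the feet, out to |x|=88. Point: band centre at the top, 93 above the feet, 6 above its underside; hung, 14 above the bar's axis. Gap between legs 116, open below. None if absent or held.
- maul_mid (a point): Leather maul lying on the mat: white square-sided plastic head 42 x 42 mm, 60 mm long, from x = -25 to +35 mm, with a 20 mm wooden grip in line with it reaching to x = -97 mm and a steel end disc to x = +40 mm. Point: on its axis inside the head, 21 mm above its underside; x from grip to head. 250 g. None if absent or held.
- slicker_mid (a point): Dark wooden edge slicker, a bar 30 mm wide (y), 24 mm high, from x = -60 to +59 mm, with a neck 18 mm wide near its +x end (x = 19 to 37 mm). Point: half-way up, 12 mm above its underside. 80 g. None if absent or held.
- iron_mid (a point): Steel pricking iron: shank 14 mm wide (y) and 18 mm high, from x = -57 to +27 mm, then a fork 34 mm wide with four short teeth to x = +62 mm. Point: half-way up the shank, 9 mm above its underside. 140 g. None if absent or held.
- weight_mid (a point): Plain steel press weight, a block 85 (x) x 45 (y) x 30 mm high, 600 g. Point: its centre. None if absent or held.
- wax_tin: Round flat aluminium tin, 44 mm across, 22 mm high, stays where it is. Origin: centre of its underside.
- paint_pot: Small jar of edge paint, 48 mm across, 62 mm high, black cap, stays where it is. Origin: centre of its underside.
- glue_jar: Glue jar, 60 mm across, 85 mm high, white cap, stays where it is. Origin: centre of its underside.

How it is judged:
By the outcome, as a careful person would: the job done as asked, in the order asked, and still so for the second after the job is handed in, with the robot touching nothing.
Of handle_a, handle_b, handle_c, handle_d only 3 to 4 are there at a start; the rules pass over those that are not, and their reading is None.
Of maul, slicker, iron, weight only 3 to 4 are there at a start; the rules pass over those that are not, and their reading is None.
At some moment in a run one of handle_a, handle_b, handle_c, handle_d, maul, slicker, iron, weight may be knocked a few centimetres aside while the robot is not near it.
It also fails if it takes over 210 s, if anything falls off the work surface, if the arm or the gripper's body presses on something with over 40 N, if the wrist force passes 120 N, or if a joint passes its speed limit or range.

## Working session

There is one attempt and no reset: what is moved stays moved. The work goes in short steps, Python scripts to look and compute and a shell command to move; the robot and the scene stay as the last step left them, time stands still between calls to the robot, and variables do not carry over. Pictures are saved under pics/ and viewed, at most 14 in all, crops included, and the job is handed in when it is done.

```bash
ls; mkdir -p pics; python3 - <<'E'
from workcell import get_state, eyes, env
import cv2
print(get_state())
for n in ["scene","top","wrist"]:
    print(n,eyes.camera_info(n))
for n in ["scene","top"]:
    im=eyes.read_camera(n); cv2.imwrite(f"pics/{n}0.png",im[:,:,::-1])
E
```

```text
pics
{'clock': 0.0, 'joint_pos': array([ 1.09541338e+00,  3.13999667e-01,  4.49673304e-02,  1.30360873e+00,
       -1.19128599e-05,  1.43120454e+00]), 'qvel': array([-0.00199332,  0.00161936,  0.00083162,  0.00119305,  0.00049561,
       -0.00061882]), 'tau': array([ 9.82352722e-04, -4.80622029e+01,  2.98533833e+01,  1.93255325e-02,
       -2.12995114e-04, -6.07149531e-06]), 'tcp_pos': array([0.18924824, 0.54243366, 0.24140452]), 'orientation': array([-2.73491302e-04,  1.67107819e-01,  9.85938196e-01, -8.80909094e-04]), 'wrist_force': array([ 0.18725194, -0.09490756, -0.74055968]), 'ft_torque': array([-3.88960949e-02, -4.27792493e-05,  5.88639646e-02]), 'grip_force': 0.0, 'finger_gap': 0.0850322656595214}
scene {'fovy': 47.109733088293716, 'cx': 322.16627059931403, 'cy': 231.8148358239591, 'xyz': array([ 1.19009368, -0.65431234,  1.06081052]), 'orientation': array([-0.35388239,  0.86332829,  0.33134581, -0.14014802])}
top {'fovy': 44.067158105586536, 'cx': 320.24832890512886, 'cy': 233.87739054706418, 'xyz': array([0.35546439, 0.03721491, 1.34690069]), 'orientation': array([-0.05656233,  0.70921649, -0.69933988,  0.06882146])}
wrist {'fovy': 61.512982147758365, 'cx': 310.81166543796314, 'cy': 239.05902504906925, 'xyz': array([0.12310936, 0.5665544 , 0.37232038]), 'orientation': array([0.11394064, 0.80750525, 0.57323828, 0.07969113])}
```

View pics/scene0.png

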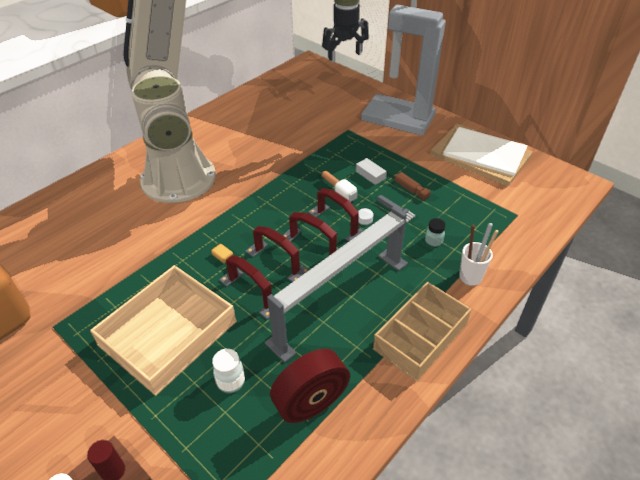

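View pics/top0.png

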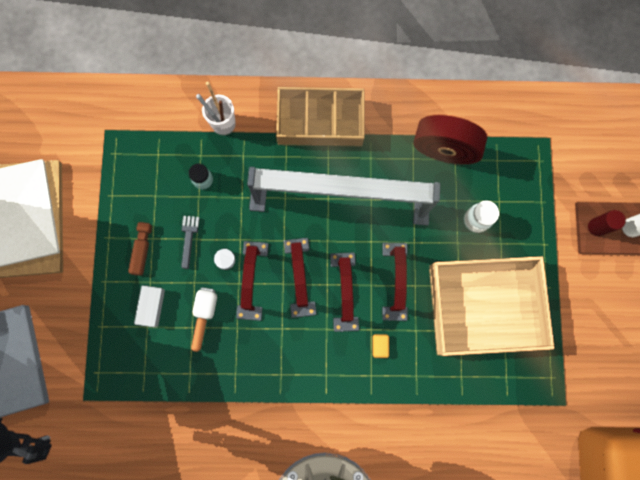

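Top view shows all 4 handles (columns ~250, 300, 347, 400 at row ~280), the slicker (140,248), iron (189,240), weight (149,306), maul (204,310), the rail (y~185) and the tray (492,306). A yellow block at (380,346) isn't part of the job.

```bash
cat > h.py <<'E'
import numpy as np, cv2
from scipy.spatial.transform import Rotation as R
from workcell import get_state, eyes, env
def q2R(q): return R.from_quat([q[1],q[2],q[3],q[0]]).as_matrix()
def ray(px,c,z):
    px=np.atleast_2d(np.asarray(px,float)); f=240/np.tan(np.radians(c['fovy'])/2)
    d=np.c_[(px[:,0]-c['cx'])/f,(px[:,1]-c['cy'])/f,np.ones(len(px))]@q2R(c['orientation']).T
    return c['xyz']+d*((z-c['xyz'][2])/d[:,2])[:,None]
def proj(P,c):
    f=240/np.tan(np.radians(c['fovy'])/2); v=(np.atleast_2d(P)-c['xyz'])@q2R(c['orientation'])
    return v[:,:2]/v[:,2:]*f+[c['cx'],c['cy']]
def yaw():  # world direction of tool x, tool y
    s=get_state(); M=q2R(s['orientation']); return s['tcp_pos'],M
def blobs(mask,amin=60):
    cs,_=cv2.findContours(mask.astype(np.uint8),cv2.RETR_EXTERNAL,cv2.CHAIN_APPROX_NONE)
    return [c[:,0,:] for c in cs if cv2.contourArea(c)>amin]
def redmask(im):
    h=cv2.cvtColor(im,cv2.COLOR_RGB2HSV); return ((h[...,0]<8)|(h[...,0]>170))&(h[...,1]>140)&(h[...,2]>40)
def rel(px,py,z=None,yw=None):
    """moves (cm) in tool axes to bring TCP to world px,py(,z); yw: wanted heading of tool y line (world, rad)"""
    t,M=yaw(); d=np.array([px,py,t[2] if z is None else z])-t
    out=M.T@d*100
    a=None
    if yw is not None:
        cur=np.arctan2(M[1,1],M[0,1]); a=(yw-cur+np.pi/2)%np.pi-np.pi/2; a=-a
    return np.round(out,2),None if a is None else round(a,3)
E
cat > m.py <<'E'
from h import *
c=eyes.camera_info('top'); im=eyes.read_camera('top')
hsv=cv2.cvtColor(im,cv2.COLOR_RGB2HSV)
green=(hsv[...,0]>60)&(hsv[...,0]<95)&(hsv[...,1]>90)
def desc(b,z,n):
    w=ray(b,c,z)[:,:2]*1000; r=cv2.minAreaRect(w.astype(np.float32))
    bx=cv2.boxPoints(r); e=[bx[1]-bx[0],bx[2]-bx[1]]; L=max(e,key=np.linalg.norm)
    print(n,'px',b.mean(0).round(),'ctr',np.round(r[0]),'size',sorted(np.round(r[1])),'ang',round(np.degrees(np.arctan2(L[1],L[0]))%180,1))
red=redmask(im); red[:238]=0
for b in blobs(red): desc(b,.09,'red')
ng=(~green).astype(np.uint8); ng[:,:105]=0; ng[:135]=0; ng[395:]=0; ng[:,545:]=0
for b in blobs(ng): desc(b,.01,'ng')
wt=((hsv[...,1]<60)&(hsv[...,2]>130)); wt[:135]=0; wt[395:]=0; wt[:,:105]=0; wt[:,545:]=0
for b in blobs(wt): desc(b,.163,'white@163')
E
python3 m.py
```

```text
red px [346. 289.] ctr [464. -39.] size [np.float64(24.0), np.float64(132.0)] ang 3.5
red px [399. 279.] ctr [ 488. -150.] size [np.float64(30.0), np.float64(135.0)] ang 179.5
red px [248. 278.] ctr [486. 167.] size [np.float64(29.0), np.float64(134.0)] ang 176.6
red px [299. 274.] ctr [494.  61.] size [np.float64(23.0), np.float64(135.0)] ang 7.1
ng px [285. 370.] ctr [305.  84.] size [np.float64(71.0), np.float64(152.0)] ang 82.7
ng px [175. 310.] ctr [418. 341.] size [np.float64(168.0), np.float64(258.0)] ang 71.8
ng px [224. 259.] ctr [535. 233.] size [np.float64(48.0), np.float64(50.0)] ang 90.9
ng px [244. 273.] ctr [507. 181.] size [np.float64(171.0), np.float64(244.0)] ang 28.1
ng px [148. 245.] ctr [547. 404.] size [np.float64(110.0), np.float64(122.0)] ang 156.4
ng px [188. 239.] ctr [573. 315.] size [np.float64(39.0), np.float64(123.0)] ang 178.0
ng px [196. 188.] ctr [722. 313.] size [np.float64(89.0), np.float64(110.0)] ang 91.0
ng px [384. 262.] ctr [ 540. -151.] size [np.float64(591.0), np.float64(737.0)] ang 91.1
white@163 px [204. 303.] ctr [426. 246.] size [np.float64(43.0), np.float64(59.0)] ang 171.1
white@163 px [148. 306.] ctr [418. 357.] size [np.float64(42.0), np.float64(78.0)] ang 173.0
white@163 px [224. 258.] ctr [515. 211.] size [np.float64(38.0), np.float64(40.0)] ang 90.9
white@163 px [192. 221.] ctr [590. 277.] size [np.float64(22.0), np.float64(23.0)] ang 2.8
white@163 px [482. 216.] ctr [ 612. -312.] size [np.float64(54.0), np.float64(76.0)] ang 134.7
white@163 px [344. 185.] ctr [671. -29.] size [np.float64(45.0), np.float64(369.0)] ang 85.5
```

```bash
python3 -m inch '[0,0,0,-0.09,0,0,0,-0.09,0,0,0,-0.085,0,0,0,0,0,0,0,0]' 1 60; python3 -c "
from h import *
print(rel(.486,.167,None,1.511))
c=eyes.camera_info('top')
w=ray([(431,262),(545,257),(553,350),(438,355)],c,.06); print(w.round(3),w.mean(0).round(3))
print(ray([(260,181),(433,192)],c,.163).round(3))"
```

```text
clock: 0.57
tcp_pos: [0.1894, 0.5428, 0.242]
orientation: [-0.0, 0.037, 0.999, -0.0]
wrist_force: [-0.2, -0.1, 0.1]
finger_gap: 0.0851
grip_force: 0.0
(array([-3.232e+01, -3.531e+01,  1.000e-02]), np.float64(-0.013))
[[ 0.528 -0.228  0.06 ]
 [ 0.543 -0.48   0.06 ]
 [ 0.341 -0.486  0.06 ]
 [ 0.328 -0.238  0.06 ]] [ 0.435 -0.358  0.06 ]
[[ 0.677  0.143  0.163]
 [ 0.659 -0.213  0.163]]
```

```bash
python3 -m inch '[-2.7,-2.95,0,0,-2.7,-2.95,0,0,-2.7,-2.95,0,0,-2.7,-2.95,0,0,-2.7,-2.95,0,0]' >/dev/null; python3 -m inch '[-2.7,-2.95,0,0,-2.7,-2.95,0,0,-2.7,-2.95,0,0,-2.7,-2.95,0,0,-2.7,-2.95,0,0]' >/dev/null;  python3 -m inch '[-2.7,-2.9,0,0,-2.6,-2.9,0,0,0,0,0,-0.013,0,0,0,0,0,0,0,0]'; python3 -c "
from h import *
print(rel(.486,.167,None,1.511)); c=eyes.camera_info('wrist'); print(c)
cv2.imwrite('pics/w1.png',eyes.read_camera('wrist')[:,:,::-1])"
```

```text
clock: 1.82
tcp_pos: [0.4863, 0.1679, 0.242]
orientation: [-0.001, 0.03, 1.0, 0.0]
wrist_force: [0.0, 0.8, -0.3]
finger_gap: 0.0857
grip_force: 0.0
(array([ 0.02, -0.09,  0.  ]), np.float64(-0.0))
{'fovy': 61.512982147758365, 'cx': 310.81166543796314, 'cy': 239.05902504906925, 'xyz': array([0.4164114 , 0.17287298, 0.3730286 ]), 'orientation': array([0.10087525, 0.72123307, 0.67867736, 0.09510038])}
```

View pics/w1.png

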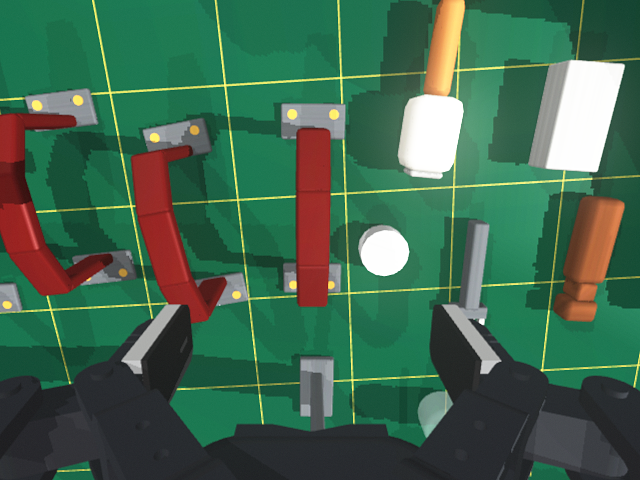

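Wrist view: handle a's band straight below (col 313, rows 128–305, level-part creases at rows ~191 and 250), tin at (383,250), tools at the right, all clearly visible.

```bash
cat >> h.py <<'E'
def handle(z=.081,save=None):
    """handle under the hand: centre from band outline ends (|x|~68, top at z)"""
    t,M=yaw(); c=eyes.camera_info('wrist'); im=eyes.read_camera('wrist')
    if save: cv2.imwrite(save,im[:,:,::-1])
    best=None
    m=redmask(im); m[335:]=0
    for b in blobs(m,1500):
        w=ray(b,c,z)[:,:2]; r=cv2.minAreaRect((w*1000).astype(np.float32)); ctr=np.array(r[0])/1000
        d=np.linalg.norm(ctr-t[:2])
        if best is None or d<best[0]:
            bx=cv2.boxPoints(r); L=max([bx[1]-bx[0],bx[2]-bx[1]],key=np.linalg.norm); a=np.arctan2(L[1],L[0])
            a=(a+np.pi/2)%np.pi-np.pi/2
            best=(d,ctr,a,sorted(np.round(r[1])),b.min(0),b.max(0))
    return best
E
python3 -c "
from h import *
c=eyes.camera_info('wrist'); b=handle(); print(b)
print(ray([(313,191),(313,250)],c,.099), ray([(313,128),(313,305)],c,.081))
print(rel(*b[1],None,b[2]+np.pi/2))
from m import *" | head -20
```

```text
(np.float64(0.0017598282523675454), array([0.486979  , 0.16992744]), np.float32(-0.069795966), [np.float64(25.0), np.float64(135.0)], array([295, 129], dtype=int32), array([329, 306], dtype=int32))
[[0.46021786 0.1723259  0.099     ]
 [0.50242586 0.1698949  0.099     ]] [[0.41893969 0.17480172 0.081     ]
 [0.55358214 0.16704689 0.081     ]]
(array([-0.11,  0.11, -0.  ]), np.float64(0.013))
red px [250. 287.] ctr [464. 164.] size [np.float64(11.0), np.float64(57.0)] ang 177.9
red px [346. 289.] ctr [464. -40.] size [np.float64(25.0), np.float64(132.0)] ang 3.5
red px [400. 278.] ctr [ 488. -153.] size [np.float64(30.0), np.float64(134.0)] ang 2.5
red px [299. 274.] ctr [494.  61.] size [np.float64(23.0), np.float64(135.0)] ang 7.3
ng px [337. 270.] ctr [537.  -9.] size [np.float64(592.0), np.float64(1022.0)] ang 91.1
white@163 px [482. 215.] ctr [ 613. -315.] size [np.float64(55.0), np.float64(71.0)] ang 117.4
white@163 px [192. 282.] ctr [449. 277.] size [np.float64(224.0), np.float64(439.0)] ang 10.2
white@163 px [344. 185.] ctr [671. -29.] size [np.float64(41.0), np.float64(367.0)] ang 86.1
```

```bash
python3 -m inch '[-0.1,0.1,3.6,0.013,0,0,3.6,0,0,0,3.6,0,0,0,3.6,0,0,0,0,0]'; python3 -m inch '[0,0,0,0,0,0,0,0,0,0,0,0,0,0,0,0,0,0,0,0]' -1 60;python3 -m inch '[0,0,0,0,0,0,0,0,0,0,0,0,0,0,0,0,0,0,0,0]'; python3 -c "
from h import *
eyes.read_camera('wrist');cv2.imwrite('pics/w2.png',eyes.read_camera('wrist')[:,:,::-1])"
```

```text
clock: 2.38
tcp_pos: [0.4819, 0.1692, 0.0922]
orientation: [-0.006, 0.034, 0.999, -0.001]
wrist_force: [-2.5, -0.7, 1.0]
finger_gap: 0.0854
grip_force: 0.0
clock: 2.8
tcp_pos: [0.4892, 0.1692, 0.1002]
orientation: [0.002, 0.035, 0.999, 0.0]
wrist_force: [-1.0, 0.4, 0.1]
finger_gap: 0.0256
grip_force: 0.0
clock: 3.22
tcp_pos: [0.4893, 0.169, 0.1004]
orientation: [0.002, 0.036, 0.999, 0.0]
wrist_force: [0.1, -0.4, 5.8]
finger_gap: 0.0221
grip_force: 59.8
```

View pics/w2.png

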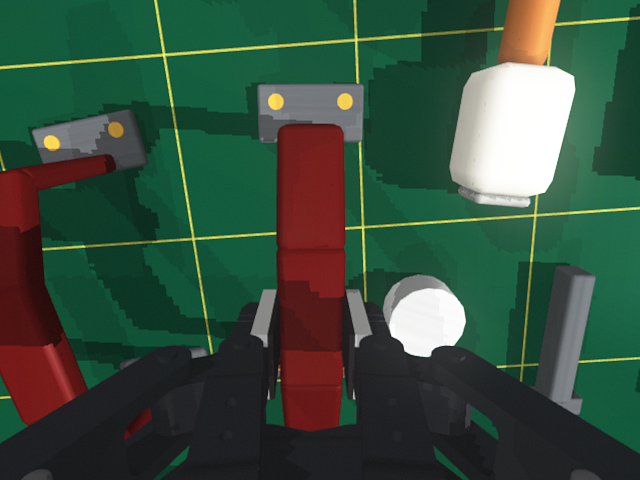

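Handle gripped on its level part (pads at cols 262–360, rows 290–398, level-section creases at rows ~248 and ~385). Lifting.

```bash
python3 -m inch '[0,0,-2,0,0,0,-4,0,0,0,-4,0,0,0,-4,0,0,0,-4,0]' >/dev/null; python3 -m inch '[0,0,-1.2,0,-2.5,-1.5,0,0,-3,-1.8,0,0,-3,-1.8,0,0,0,0,0,0]'; python3 -m inch '[0,0,0,0,0,0,0,0,0,0,0,0,0,0,0,0,0,0,0,0]'; python3 -c "
from h import *
print(rel(.672,.099,None,1.497)); c=eyes.camera_info('wrist')
np.save('c.npy',c,allow_pickle=True)
cv2.imwrite('pics/w3.png',eyes.read_camera('wrist')[:,:,::-1])"
```

```text
clock: 4.15
tcp_pos: [0.5735, 0.1085, 0.2897]
orientation: [0.002, 0.037, 0.999, -0.001]
wrist_force: [-0.5, -0.2, -2.7]
finger_gap: 0.0229
grip_force: 59.6
clock: 4.57
tcp_pos: [0.5683, 0.1127, 0.2908]
orientation: [0.0, 0.035, 0.999, 0.0]
wrist_force: [-0.2, -0.1, -2.1]
finger_gap: 0.0226
grip_force: 59.6
(array([-10.44,  -0.64,   0.  ]), np.float64(0.004))
```

View pics/w3.png

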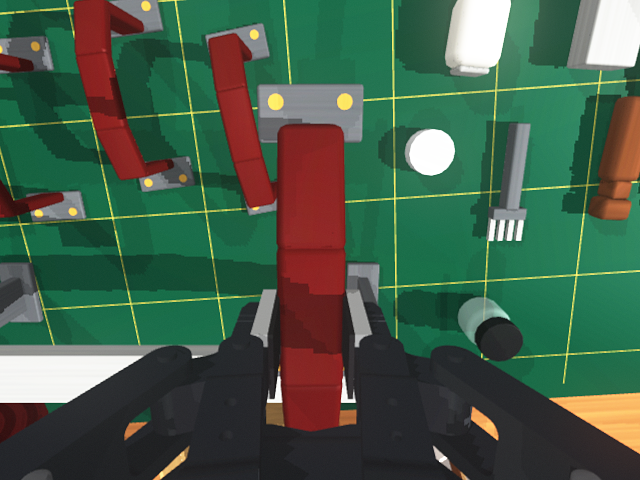

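Handle hangs straight in hand (tab rows 85–141, band end row 125). Bar top is visible at left, cols 0–180, rows ~357–404; the tools are unchanged.

```bash
python3 - <<'E'
from h import *
c=np.load('c.npy',allow_pickle=True).item(); im=cv2.imread('pics/w3.png')[:,:,::-1].copy()
t,M=yaw()
hs=cv2.cvtColor(im,cv2.COLOR_RGB2HSV); w=(hs[...,1]<40)&(hs[...,2]>190)
for col in (20,60,90,120,140):
    r=np.where(w[330:430,col])[0]+330; print(col,r.min(),r.max(), ray([(col,r.min()),(col,r.max()+1)],c,.163)[:,:2].round(4).tolist())
for px,dz in (((311,124),-.019),((311,248),-.001),((310,385),-.001)):
    print(px,(M.T@(ray([px],c,t[2]+dz)[0]-t)*1000).round(1))
E
```

```text
20 356 402 [[0.6457, -0.1041], [0.6854, -0.115]]
60 356 402 [[0.6478, -0.0751], [0.6875, -0.0848]]
90 356 387 [[0.6493, -0.0533], [0.6761, -0.0593]]
120 356 369 [[0.6508, -0.0315], [0.6624, -0.0339]]
140 356 357 [[0.6519, -0.017], [0.6535, -0.0173]]
(311, 124) [70.2  0.9 19. ]
(311, 248) [29.3  0.9  1. ]
(310, 385) [-25.1   0.5   1. ]
```

```bash
python3 -c "
from h import *
print(rel(.6824,.098,None,1.4997))"; python3 -m inch '[-2.85,-0.35,0,0.005,-2.85,-0.35,0,0,-2.85,-0.35,0,0,-2.8,-0.3,0,0,0,0,0,0]'>/dev/null;python3 -m inch '[0,0,0,0,0,0,0,0,0,0,0,0,0,0,0,0,0,0,0,0]';python3 -c "
from h import *
print(rel(.6824,.098,.1775,1.4997))"
```

```text
(array([-1.148e+01, -6.600e-01,  1.000e-02]), np.float64(0.001))
clock: 5.45
tcp_pos: [0.6804, 0.0905, 0.2915]
orientation: [0.001, 0.038, 0.999, 0.0]
wrist_force: [-0.3, 0.8, -1.1]
finger_gap: 0.0222
grip_force: 59.6
(array([-0.13,  0.76, 11.4 ]), np.float64(-0.004))
```

```bash
python3 -m inch '[-0.15,0.75,0,-0.004,0,0,0,0,0,0,2.7,0,0,0,2.7,0,0,0,2.7,0]'>/dev/null;python3 -m inch '[0,0,1.6,0,0,0,1,0,0,0,0.7,0,0,0,0,0,0,0,0,0]';python3 -m inch '[0,0,0,0,0,0,0,0,0,0,0,0,0,0,0,0,0,0,0,0]';python3 -c "
from h import *
print(rel(.6824,.098,.1765,1.4997))
cv2.imwrite('pics/w4.png',eyes.read_camera('scene')[130:420,150:520,::-1])"
```

```text
clock: 6.28
tcp_pos: [0.6838, 0.0977, 0.1777]
orientation: [0.001, 0.036, 0.999, 0.0]
wrist_force: [1.2, -0.2, -3.4]
finger_gap: 0.0225
grip_force: 59.7
clock: 6.7
tcp_pos: [0.6839, 0.0976, 0.1773]
orientation: [0.001, 0.036, 0.999, 0.0]
wrist_force: [-0.2, 1.0, 3.2]
finger_gap: 0.022
grip_force: 63.1
(array([0.15, 0.03, 0.08]), np.float64(-0.001))
```

View pics/w4.png

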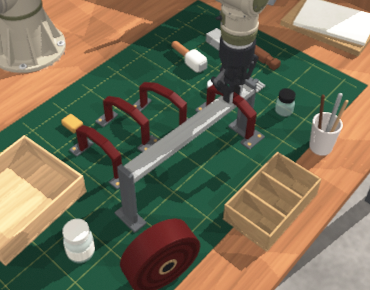

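Handle sits astride the bar near its far end. Correct 1.5 mm, release, rise.

```bash
python3 -m inch '[0.15,0,0,0,0,0,0.1,0,0,0,0,0,0,0,0,0,0,0,0,0]';python3 -m inch '[0,0,0,0,0,0,0,0,0,0,0,0,0,0,0,0,0,0,0,0]' 0.06;python3 -m inch '[0,0,-1,0,0,0,-3,0,0,0,-4,0,0,0,-3,0,0,0,0,0]'; python3 -c "
from h import *
print(rel(.494,.061,.25,np.radians(97.1)))
cv2.imwrite('pics/w5.png',eyes.read_camera('wrist')[:,:,::-1])"
```

```text
clock: 7.17
tcp_pos: [0.6831, 0.0975, 0.1773]
orientation: [0.002, 0.036, 0.999, 0.0]
wrist_force: [0.5, 0.1, 7.8]
finger_gap: 0.0223
grip_force: 65.5
clock: 7.58
tcp_pos: [0.6812, 0.0974, 0.1749]
orientation: [-0.001, 0.036, 0.999, -0.0]
wrist_force: [-0.6, -0.8, 1.2]
finger_gap: 0.045
grip_force: 1.0
clock: 8.0
tcp_pos: [0.6837, 0.0977, 0.2937]
orientation: [0.006, 0.036, 0.999, 0.0]
wrist_force: [-0.1, -0.2, 0.9]
finger_gap: 0.045
grip_force: 0.0
(array([18.71, -5.02,  4.15]), np.float64(-0.196))
```

View pics/w5.png

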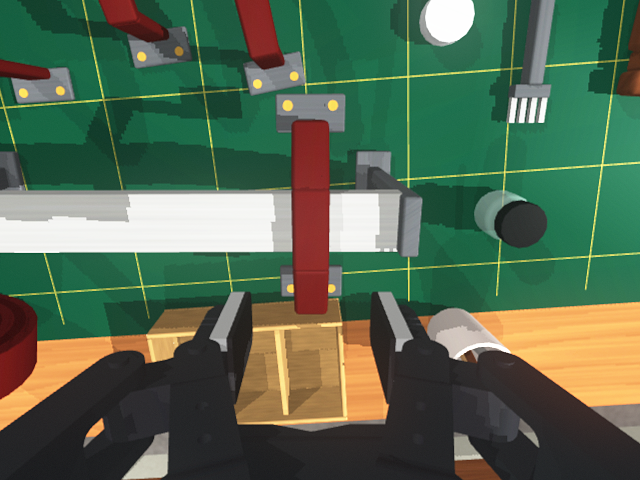

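Handle a hangs squarely (band cols 293–329, creases at rows ~188 and ~250 straddling the bar). Next handle b.

```bash
python3 -m inch '[3.75,-1,0.8,0,3.75,-1,0.8,0,3.75,-1,0.8,0,3.75,-1,0.8,0,3.7,-1,0.9,0]' 0.4 >/dev/null; python3 -m inch '[0,0,0,-0.1,0,0,0,-0.096,0,0,0,0,0,0,0,0,0,0,0,0]'; cat > hm.py <<'E'
from h import *
b=handle(); print(b[1:]); print(rel(b[1][0],b[1][1],.099,b[2]+np.pi/2))
E
python3 hm.py
```

```text
clock: 8.88
tcp_pos: [0.4919, 0.0612, 0.2442]
orientation: [-0.0, -0.061, 0.998, 0.0]
wrist_force: [-0.3, -0.1, 0.1]
finger_gap: 0.0595
grip_force: 0.0
(array([0.495366  , 0.06293375]), np.float32(0.13033569), [np.float64(25.0), np.float64(136.0)], array([295, 132], dtype=int32), array([328, 308], dtype=int32))
(array([-0.35,  0.14, 14.52]), np.float64(-0.008))
```

```bash
python3 -m inch '[-0.35,0.15,3.7,-0.008,0,0,3.7,0,0,0,3.6,0,0,0,3.5,0,0,0,0,0]'>/dev/null; python3 -m inch '[0,0,0,0,0,0,0,0,0,0,0,0,0,0,0,0,0,0,0,0]' -1 60;python3 -m inch '[0,0,0,0,0,0,0,0,0,0,0,0,0,0,0,0,0,0,0,0]'; python3 -m inch '[0,0,-2,0,0,0,-4,0,0,0,-4,0,0,0,-4,0,0,0,-4,0]' >/dev/null; python3 -m inch '[0,0,-1.2,0.1,0,0,0,0.1,0,0,0,0,0,0,0,0,0,0,0,0]'; cat > hold.py <<'E'
from h import *
import sys
s=float(sys.argv[1]); dz=float(sys.argv[2])  # slot; TCP z minus band-centre z at grasp
t,M=yaw(); c=eyes.camera_info('wrist'); im=eyes.read_camera('wrist')
m=redmask(im); m[:,:265]=0; m[:,358:]=0; m[300:]=0
lab=blobs(m,3000)[0]; y0=lab[:,1].min(); rows=lab[(lab[:,1]>y0+20)&(lab[:,1]<y0+140)]; col=(rows[:,0].min()+rows[:,0].max())/2
o=(M.T@(ray([(col,y0)],c,t[2]-dz-.012)[0]-t)*1000); ox,oy=o[0]-68,o[1]
print('row',y0,'col',col,'offset mm',ox.round(1),oy.round(1))
C=np.array([.6711+.0712*s,-.029+.9975*s]); T=C-(M[:2,:2]@[ox,oy])/1000
print('target',T.round(4),'place z',.169+dz); print(rel(*T,None,1.4997))
E
python3 hold.py .043 .0074
```

```text
clock: 9.77
tcp_pos: [0.4973, 0.0627, 0.102]
orientation: [0.003, -0.066, 0.998, -0.0]
wrist_force: [-0.2, -1.4, 7.8]
finger_gap: 0.0221
grip_force: 60.4
clock: 10.18
tcp_pos: [0.4973, 0.0627, 0.102]
orientation: [0.003, -0.066, 0.998, -0.0]
wrist_force: [0.8, -1.4, 6.7]
finger_gap: 0.0222
grip_force: 60.3
clock: 11.02
tcp_pos: [0.4944, 0.0631, 0.2909]
orientation: [-0.0, 0.033, 0.999, 0.0]
wrist_force: [0.3, -0.1, -1.5]
finger_gap: 0.0225
grip_force: 59.3
row 125 col 311.5 offset mm 1.7 1.1
target [0.6758 0.0127] place z 0.1764
(array([-18.44,  -3.83,  -0.03]), np.float64(0.005))
```

```bash
python3 -m inch '[-3.7,-0.75,0,0.005,-3.7,-0.75,0,0,-3.7,-0.8,0,0,-3.7,-0.8,0,0,-3.6,-0.75,0,0]'>/dev/null;python3 -m inch '[0,0,0,0,0,0,0,0,0,0,0,0,0,0,0,0,0,0,0,0]';python3 -c "
from h import *
print(rel(.6758,.0127,.1785,1.4997))"
```

```text
clock: 11.9
tcp_pos: [0.6745, 0.012, 0.2926]
orientation: [0.001, 0.036, 0.999, 0.0]
wrist_force: [-0.1, -0.1, -1.0]
finger_gap: 0.0222
grip_force: 59.3
(array([-0.11,  0.08, 11.41]), np.float64(-0.001))
```

```bash
python3 -m inch '[-0.05,0.08,2.7,0,0,0,2.7,0,0,0,2.7,0,0,0,1.6,0,0,0,1,0]'>/dev/null;python3 -m inch '[0,0,0.7,0,0,0,0.1,0,0,0,0,0,0,0,0,0,0,0,0,0]';python3 -m inch '[0,0,0,0,0,0,0,0,0,0,0,0,0,0,0,0,0,0,0,0]';python3 -c "
from h import *
print(rel(.6758,.0127,.1775,1.4997))"
```

```text
clock: 12.73
tcp_pos: [0.6767, 0.0122, 0.1778]
orientation: [0.001, 0.036, 0.999, 0.0]
wrist_force: [-1.0, 0.7, 2.3]
finger_gap: 0.0223
grip_force: 60.2
clock: 13.15
tcp_pos: [0.6767, 0.0122, 0.1777]
orientation: [0.001, 0.036, 0.999, 0.0]
wrist_force: [-1.8, 1.6, 6.1]
finger_gap: 0.0226
grip_force: 60.7
(array([0.1 , 0.04, 0.02]), np.float64(-0.002))
```

```bash
python3 -m inch '[0,0,0,0,0,0,0,0,0,0,0,0,0,0,0,0,0,0,0,0]' 0.06;python3 -m inch '[0,0,-1,0,0,0,-3,0,0,0,-4,0,0,0,-3,0,0,0,0,0]'>/dev/null; python3 -c "
from h import *
cv2.imwrite('pics/w6.png',eyes.read_camera('wrist')[:,:,::-1])"; python3 -m inch '[3.5,-1.1,0.7,0,3.5,-1.1,0.7,0,3.5,-1.1,0.7,0,3.5,-1.1,0.7,0,3.4,-1.1,0.7,0]' 0.4 >/dev/null; python3 -m inch '[3.4,-1.1,0.7,0,0,0,0,-0.066,0,0,0,-0.066,0,0,0,0,0,0,0,0]'; python3 -m inch '[0,0,0,0,0,0,0,0,0,0,0,0,0,0,0,0,0,0,0,0]'; python3 hm.py
```

```text
clock: 13.57
tcp_pos: [0.6761, 0.0122, 0.1759]
orientation: [-0.0, 0.036, 0.999, 0.0]
wrist_force: [0.0, 0.3, -0.1]
finger_gap: 0.0452
grip_force: 0.0
clock: 14.87
tcp_pos: [0.4638, -0.0385, 0.2442]
orientation: [-0.0, -0.029, 1.0, 0.0]
wrist_force: [-0.3, -0.0, 0.1]
finger_gap: 0.0596
grip_force: 0.0
clock: 15.28
tcp_pos: [0.4641, -0.0384, 0.2442]
orientation: [-0.0, -0.03, 1.0, 0.0]
wrist_force: [0.0, -0.0, -1.0]
finger_gap: 0.06
grip_force: 0.0
(array([ 0.46452841, -0.03828608]), np.float32(0.059265614), [np.float64(25.0), np.float64(135.0)], array([293, 128], dtype=int32), array([326, 304], dtype=int32))
(array([-5.000e-02,  1.000e-02,  1.452e+01]), np.float64(-0.0))
```

View pics/w6.png

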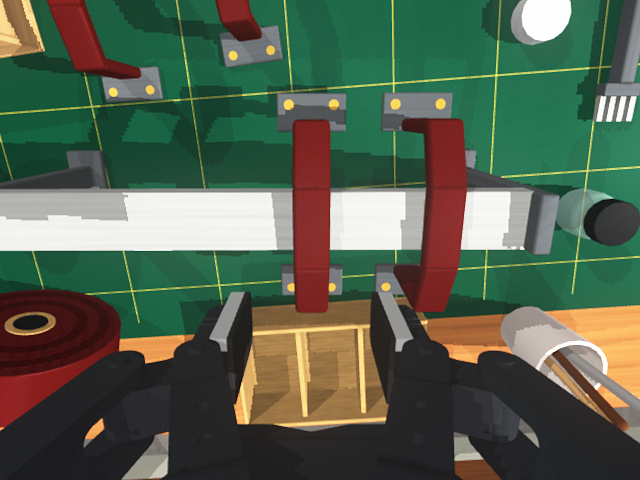

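Two handles hang well, separated (bands at cols ~311 and ~443, tabs 40 px apart). Handle c next: correct by ~1.5 mm in tool x, as the earlier grasps sat about 2 mm ahead.

```bash
python3 -m inch '[0.05,0,3.7,0,0.05,0,3.7,0,0,0,3.6,0,0,0,3.5,0,0,0,0,0]'>/dev/null; python3 -m inch '[0,0,0,0,0,0,0,0,0,0,0,0,0,0,0,0,0,0,0,0]' -1 60 >/dev/null;python3 -m inch '[0,0,0,0,0,0,0,0,0,0,0,0,0,0,0,0,0,0,0,0]'; python3 -m inch '[0,0,-2,0,0,0,-4,0,0,0,-4,0,0,0,-4,0,0,0,-4,0]' >/dev/null; python3 -m inch '[0,0,-1.2,0.066,0,0,0,0.066,0,0,0,0,0,0,0,0,0,0,0,0]'; python3 hold.py -.043 .009
```

```text
clock: 16.58
tcp_pos: [0.4651, -0.0392, 0.102]
orientation: [0.003, -0.03, 1.0, -0.001]
wrist_force: [-0.5, -0.4, 7.1]
finger_gap: 0.0222
grip_force: 60.0
clock: 17.42
tcp_pos: [0.4625, -0.0384, 0.291]
orientation: [-0.0, 0.036, 0.999, 0.0]
wrist_force: [-0.2, 1.2, -1.2]
finger_gap: 0.0224
grip_force: 59.5
row 127 col 311.0 offset mm 1.0 0.9
target [ 0.669  -0.0728] place z 0.17800000000000002
(array([-20.85,  -1.96,  -0.03]), np.float64(-0.0))
```

```bash
python3 -m inch '[-3.5,-0.3,0,0,-3.5,-0.3,0,0,-3.5,-0.3,0,0,-3.5,-0.35,0,0,-3.5,-0.35,0,0]'>/dev/null;python3 -m inch '[-3.35,-0.35,0,0,0,0,0,0,0,0,0,0,0,0,0,0,0,0,0,0]'>/dev/null;python3 -m inch '[0,0,0,0,0,0,0,0,0,0,0,0,0,0,0,0,0,0,0,0]';python3 -c "
from h import *
print(rel(.669,-.0728,.1785,1.4997))"
```

```text
clock: 18.72
tcp_pos: [0.6692, -0.0731, 0.292]
orientation: [0.0, 0.036, 0.999, -0.0]
wrist_force: [0.9, -0.3, -1.5]
finger_gap: 0.022
grip_force: 59.5
(array([ 0.04,  0.03, 11.35]), np.float64(-0.002))
```

```bash
python3 -m inch '[0.12,0.03,2.7,0,0,0,2.7,0,0,0,2.7,0,0,0,1.6,0,0,0,1,0]'>/dev/null;python3 -m inch '[0,0,0.7,0,0,0,0.05,0,0,0,0,0,0,0,0,0,0,0,0,0]'>/dev/null;python3 -m inch '[0,0,0,0,0,0,0,0,0,0,0,0,0,0,0,0,0,0,0,0]';python3 -c "
from h import *
print(rel(.669,-.0728,.1775,1.4997))"
```

```text
clock: 19.97
tcp_pos: [0.6689, -0.0729, 0.178]
orientation: [0.001, 0.036, 0.999, -0.0]
wrist_force: [-1.9, 0.8, 5.3]
finger_gap: 0.0221
grip_force: 60.3
(array([-0.01,  0.01,  0.05]), np.float64(-0.002))
```

```bash
python3 -m inch '[0,0,0,0,0,0,0,0,0,0,0,0,0,0,0,0,0,0,0,0]' 0.06 >/dev/null;python3 -m inch '[0,0,-1,0,0,0,-3,0,0,0,-4,0,0,0,-3,0,0,0,0,0]'>/dev/null; python3 -m inch '[3.5,-1.8,0.8,0,3.5,-1.8,0.8,0,3.5,-1.8,0.8,0,3.5,-1.8,0.8,0,3.5,-1.8,0.8,0]' 0.4 >/dev/null; python3 -m inch '[0,0,0,-0.05,0,0,0,-0.03,0,0,0,0,0,0,0,0,0,0,0,0]'; python3 -m inch '[0,0,0,0,0,0,0,0,0,0,0,0,0,0,0,0,0,0,0,0]' >/dev/null; python3 hm.py; python3 -c "
from h import *
cv2.imwrite('pics/w7.png',eyes.read_camera('wrist')[:,:,::-1])"
```

```text
clock: 21.63
tcp_pos: [0.4878, -0.1499, 0.2473]
orientation: [0.0, -0.003, 1.0, -0.0]
wrist_force: [-0.3, -0.6, 0.6]
finger_gap: 0.0597
grip_force: 0.0
(array([ 0.48946033, -0.15301453]), np.float32(-0.0080913305), [np.float64(25.0), np.float64(136.0)], array([289, 130], dtype=int32), array([323, 305], dtype=int32))
(array([-0.21, -0.33, 14.77]), np.float64(0.015))
```

View pics/w7.png

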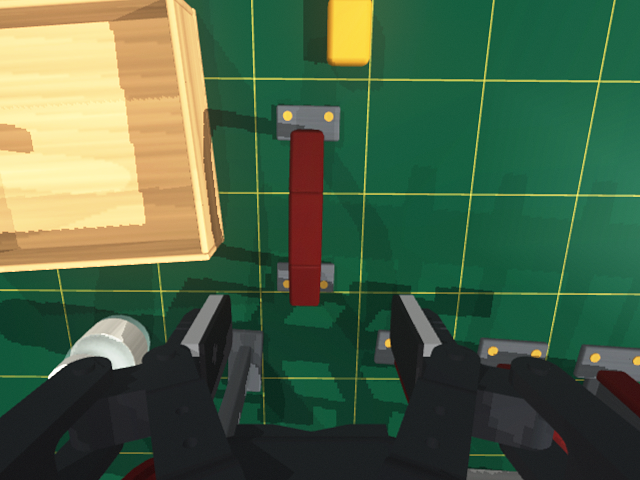

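Last handle d below (col 306, rows 130–305); tray wall to its left but lower than my fingertips at grasp height.

```bash
python3 -m inch '[-0.1,-0.33,3.7,0.015,0,0,3.8,0,0,0,3.7,0,0,0,3.55,0,0,0,0,0]'>/dev/null; python3 -m inch '[0,0,0,0,0,0,0,0,0,0,0,0,0,0,0,0,0,0,0,0]' -1 60 >/dev/null;python3 -m inch '[0,0,0,0,0,0,0,0,0,0,0,0,0,0,0,0,0,0,0,0]'; python3 -m inch '[0,0,-2,0,0,0,-4,0,0,0,-4,0,0,0,-4,0,0,0,-4,0]' >/dev/null; python3 -m inch '[0,0,-1.2,0.066,0,0,0,0,0,0,0,0,0,0,0,0,0,0,0,0]'; python3 hold.py -.128 .009
```

```text
clock: 23.4
tcp_pos: [0.4903, -0.1539, 0.1022]
orientation: [0.003, 0.004, 1.0, -0.001]
wrist_force: [-0.6, 1.2, 6.7]
finger_gap: 0.0224
grip_force: 59.9
clock: 24.23
tcp_pos: [0.4873, -0.1527, 0.2893]
orientation: [-0.002, 0.036, 0.999, 0.001]
wrist_force: [-0.9, 0.5, -2.7]
finger_gap: 0.0221
grip_force: 59.5
row 127 col 311.0 offset mm 1.0 0.9
target [ 0.6629 -0.1576] place z 0.17800000000000002
(array([-17.55,   0.79,  -0.06]), np.float64(-0.002))
```

```bash
python3 -m inch '[-3.5,0.15,0,0,-3.5,0.15,0,0,-3.5,0.15,0,0,-3.5,0.15,0,0,-3.5,0.15,0,0]'>/dev/null;python3 -m inch '[0,0,0,0,0,0,0,0,0,0,0,0,0,0,0,0,0,0,0,0]'>/dev/null;python3 -m inch '[0,0,0,0,0,0,0,0,0,0,0,0,0,0,0,0,0,0,0,0]';python3 -c "
from h import *
print(rel(.6629,-.1576,.1785,1.4997))"
```

```text
clock: 25.53
tcp_pos: [0.6632, -0.1586, 0.2917]
orientation: [0.0, 0.037, 0.999, -0.0]
wrist_force: [-0.2, -0.2, -2.4]
finger_gap: 0.0219
grip_force: 59.4
(array([ 0.04,  0.09, 11.32]), np.float64(-0.003))
```

```bash
python3 -m inch '[0.12,0.09,2.7,-0.003,0,0,2.7,0,0,0,2.7,0,0,0,1.6,0,0,0,1,0]'>/dev/null;python3 -m inch '[0,0,0.7,0,0,0,0.05,0,0,0,0,0,0,0,0,0,0,0,0,0]'>/dev/null;python3 -m inch '[0,0,0,0,0,0,0,0,0,0,0,0,0,0,0,0,0,0,0,0]';python3 -c "
from h import *
print(rel(.6629,-.1576,.1775,1.4997))"
```

```text
clock: 26.78
tcp_pos: [0.6627, -0.1577, 0.1782]
orientation: [0.001, 0.035, 0.999, -0.0]
wrist_force: [-2.6, 1.4, 5.7]
finger_gap: 0.0224
grip_force: 60.4
(array([-0.02,  0.01,  0.07]), np.float64(0.0))
```

```bash
python3 -m inch '[0,0,0,0,0,0,0,0,0,0,0,0,0,0,0,0,0,0,0,0]' 0.06 >/dev/null;python3 -m inch '[0,0,-1,0,0,0,-3,0,0,0,-4,0,0,0,-3,0,0,0,0,0]'>/dev/null; python3 -m inch '[1.8,3.5,0,0,1.8,3.5,0,0,1.8,3.5,0,0,1.8,3.5,0,0,1.8,3.5,0,0]' 1 >/dev/null; python3 -m inch '[1.8,3.5,0,0,1.8,3.5,0,0,1.8,3.5,0,0,1.8,3.5,0,0,1.8,3.5,0,0]' >/dev/null;python3 -m inch '[1.8,3.5,0,0,1.8,3.5,0,0,0,0,0,0,0,0,0,0,0,0,0,0]' >/dev/null; python3 -m inch '[0,0,0,0,0,0,0,0,0,0,0,0,0,0,0,0,0,0,0,0]'; python3 -c "
from h import *
c=eyes.camera_info('wrist');np.save('c.npy',c,allow_pickle=True)
cv2.imwrite('pics/w8.png',eyes.read_camera('wrist')[:,:,::-1])
cv2.imwrite('pics/t8.png',eyes.read_camera('top')[130:400,90:560,::-1])"
```

```text
clock: 29.28
tcp_pos: [0.4769, 0.2759, 0.2868]
orientation: [0.0, 0.036, 0.999, 0.0]
wrist_force: [0.6, 0.1, -0.4]
finger_gap: 0.0854
grip_force: 0.0
```

View pics/w8.png

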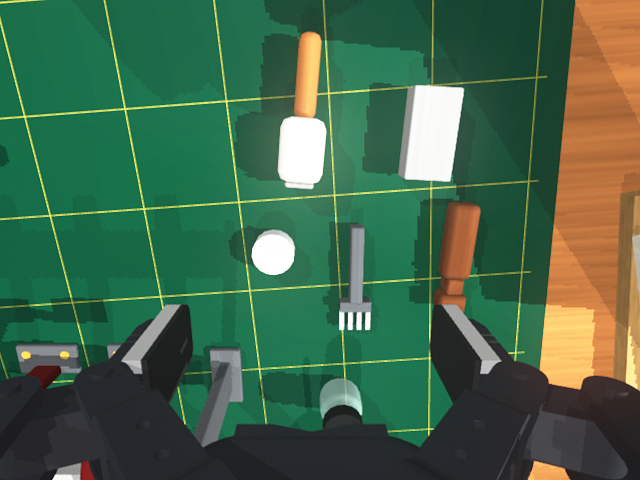

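View pics/t8.png

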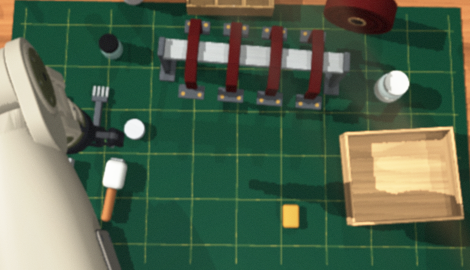

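All four handles hang on the rail, apart from each other. Tools: maul head (303,150) with grip to (312,36), weight (433,133), iron shank (357,228)–(355,300) with teeth at row 328, slicker (461,203)–(450,308). Tray is empty.

```bash
cat > tools.py <<'E'
from h import *
c=np.load('c.npy',allow_pickle=True).item(); im=cv2.imread('pics/w8.png')[:,:,::-1].copy()
def line(n,p,q,z):
    a,b=ray([p,q],c,z)[:,:2]; d=b-a; print(n,a.round(3),b.round(3),'len',np.linalg.norm(d).round(3),'ang',np.arctan2(d[1],d[0]).round(3),'mid',((a+b)/2).round(3))
line('maul',(312,35),(300,186),.025)
line('head',(303,117),(300,182),.035)
line('weight',(439,88),(432,180),.03)
line('weightT',(438,88),(431,180),.03)
line('iron',(357,227),(355,302),.018)
line('ironfull',(357,227),(354,329),.014)
line('slick',(465,203),(451,308),.024)
E
python3 tools.py; python3 -c "
from h import *
print(rel(.42,.27,None,1.45))"
```

```text
maul [0.332 0.288] [0.465 0.267] len 0.134 ang -0.159 mid [0.398 0.278]
head [0.401 0.275] [0.459 0.268] len 0.059 ang -0.126 mid [0.43  0.271]
weight [0.385 0.399] [0.467 0.394] len 0.083 ang -0.066 mid [0.426 0.397]
weightT [0.385 0.399] [0.467 0.393] len 0.083 ang -0.067 mid [0.426 0.396]
iron [0.512 0.321] [0.595 0.316] len 0.083 ang -0.067 mid [0.553 0.319]
ironfull [0.513 0.322] [0.63  0.314] len 0.117 ang -0.07 mid [0.571 0.318]
slick [0.494 0.429] [0.607 0.417] len 0.114 ang -0.099 mid [0.55  0.423]
(array([ 5.61, -1.03,  0.  ]), np.float64(0.049))
```

```bash
python3 -m inch '[0,0,0,0.079,2.3,0,2.7,0,2.3,0,2.7,0,0,0,2.7,0,0,0,2.7,0]' 1 80 >/dev/null; python3 -m inch '[0,0,0,0,0,0,0,0,0,0,0,0,0,0,0,0,0,0,0,0]' >/dev/null; cat > wm.py <<'E'
from h import *
import sys
# white blob nearest hand: centre & angle at plane z
z=float(sys.argv[1]); mode=sys.argv[2]
t,M=yaw(); c=eyes.camera_info('wrist'); im=eyes.read_camera('wrist'); cv2.imwrite('pics/last.png',im[:,:,::-1])
h=cv2.cvtColor(im,cv2.COLOR_RGB2HSV)
m={'white':(h[...,1]<60)&(h[...,2]>130),'grey':(h[...,1]<70)&(h[...,2]>70),'brown':((h[...,0]<14)|(h[...,0]>175))&(h[...,1]>110)&(h[...,2]>60)}[mode]
best=None
for b in blobs(m,800):
    w=ray(b,c,z)[:,:2]; r=cv2.minAreaRect((w*1000).astype(np.float32)); ct=np.array(r[0])/1000; d=np.linalg.norm(ct-t[:2])
    if b[:,1].max()>=478: continue
    if best is None or d<best[0]:
        bx=cv2.boxPoints(r); L=max([bx[1]-bx[0],bx[2]-bx[1]],key=np.linalg.norm); a=np.arctan(L[1]/L[0]); best=(d,ct,a,sorted(np.round(r[1])),b.min(0),b.max(0))
print(best); print(rel(*best[1],None,best[2]+np.pi/2))
E
python3 wm.py .03 white; python3 -c "
from h import *
print(get_state()['tcp_pos'],rel(.430,.272,.022,1.42))"
```

```text
(np.float64(0.013463497046262476), array([0.43251749, 0.27055118]), np.float32(-0.15137377), [np.float64(43.0), np.float64(68.0)], array([261, 180], dtype=int32), array([321, 272], dtype=int32))
(array([-0.24, -1.31, -0.  ]), np.float64(0.001))
[0.43212227 0.28390752 0.18036219] (array([ 0.07, -1.23, 15.83]), np.float64(0.001))
```

```bash
python3 -m inch '[0,-1.3,0,0,0,0,3.7,0,0,0,3.7,0,0,0,3.7,0,0,0,3.2,0]' >/dev/null; python3 -m inch '[0,0,1.5,0,0,0,0,0,0,0,0,0,0,0,0,0,0,0,0,0]'; python3 -m inch '[0,0,0,0,0,0,0,0,0,0,0,0,0,0,0,0,0,0,0,0]' -1 80 >/dev/null; python3 -m inch '[0,0,0,0,0,0,0,0,0,0,0,0,0,0,0,0,0,0,0,0]'; python3 -m inch '[0,0,-2,0,0,0,-3,0,0,0,-3,0,0,0,-3,0,0,0,-3,0]' >/dev/null; python3 -m inch '[0,0,-3,0,0,0,-3,0,0,0,-3,0,0,0,-1,0,0,0,0,0]'; python3 -c "
from h import *
cv2.imwrite('pics/w9.png',eyes.read_camera('wrist')[:,:,::-1])
print(rel(.41,-.28,None,1.626))"
```

```text
clock: 31.1
tcp_pos: [0.4307, 0.2712, 0.0227]
orientation: [0.002, 0.075, 0.997, 0.001]
wrist_force: [0.7, 0.2, 0.7]
finger_gap: 0.0852
grip_force: 0.0
clock: 31.93
tcp_pos: [0.4297, 0.271, 0.0216]
orientation: [0.001, 0.075, 0.997, 0.0]
wrist_force: [-0.6, -0.5, 5.8]
finger_gap: 0.0411
grip_force: 81.8
clock: 32.77
tcp_pos: [0.4303, 0.2713, 0.2631]
orientation: [0.002, 0.075, 0.997, 0.001]
wrist_force: [0.8, 0.0, -2.7]
finger_gap: 0.041
grip_force: 81.5
(array([-6.300e+00, -5.476e+01, -4.000e-02]), np.float64(-0.205))
```

View pics/w9.png

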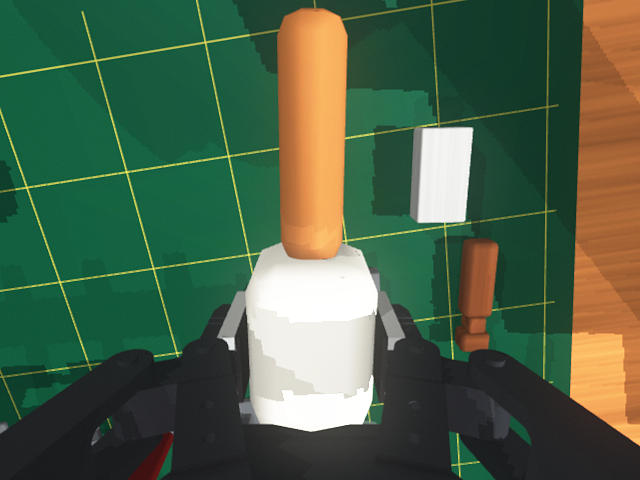

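Maul held straight by its head (cols 247–377). Carrying to above the tray.

```bash
python3 -m inch '[-0.83,-3.9,0,0,-0.83,-3.9,0,0,-0.83,-3.9,0,0,-0.83,-3.9,0,0,-0.83,-3.9,0,0]' >/dev/null; python3 -m inch '[-0.83,-3.9,0,0,-0.83,-3.9,0,0,-0.83,-3.9,0,0,-0.83,-3.9,0,0,-0.83,-3.9,0,0]' >/dev/null;  python3 -m inch '[-0.83,-3.9,0,0,-0.83,-3.9,0,0,-0.83,-3.9,0,0,-0.83,-3.7,0,0,0,0,0,-0.1]' >/dev/null; python3 -m inch '[0,0,0,-0.1,0,0,0,0,0,0,0,0,0,0,0,0,0,0,0,0]'; python3 -c "
from h import *
c=eyes.camera_info('wrist');np.save('c.npy',c,allow_pickle=True)
cv2.imwrite('pics/w10.png',eyes.read_camera('wrist')[:,:,::-1])"
```

```text
clock: 34.48
tcp_pos: [0.4625, -0.2838, 0.2599]
orientation: [-0.001, -0.025, 1.0, 0.0]
wrist_force: [-0.1, -0.3, -2.9]
finger_gap: 0.0408
grip_force: 82.5
```

View pics/w10.png

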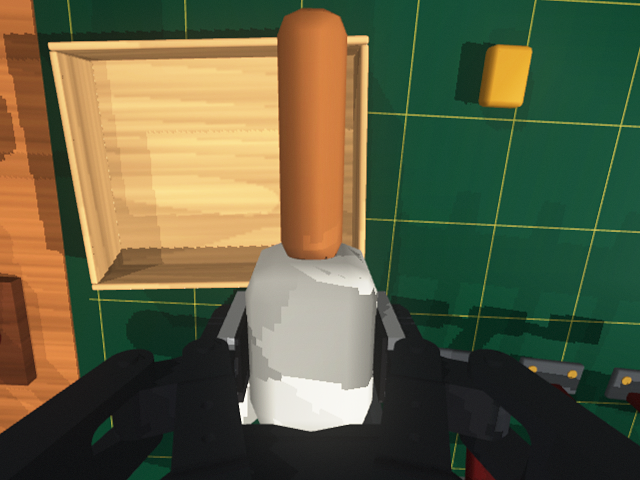

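Tray rim corners: (49,44), (369,37), (93,289), the right wall running down at col ~366.

```bash
python3 -c "
from h import *
c=np.load('c.npy',allow_pickle=True).item()
w=ray([(49,43),(369,36),(93,290),(366,200)],c,.06)[:,:2]; print(w.round(4))
e=w[1]-w[0]; print(np.linalg.norm(e),np.linalg.norm(w[2]-w[0]), np.arctan2(e[1],e[0]),np.arctan2(*(w[2]-w[0])[::-1]))
ctr=(w[1]+w[2])/2; print('centre',ctr)
th=np.arctan2(e[1],e[0]); 
Y=e/np.linalg.norm(e); X=np.array([Y[1],-Y[0]])
T=ctr+.033*X+.072*Y; print(T,rel(*T,.045,th))
np.save('tray.npy',np.r_[ctr,th])"
```

```text
[[ 0.344  -0.4849]
 [ 0.3275 -0.2459]
 [ 0.5432 -0.4718]
 [ 0.4511 -0.2375]]
0.23952393472217104 0.19959846613126014 1.6397043729746874 0.06553615485013237
centre [ 0.43534703 -0.35886431]
[ 0.46331126 -0.28476302] (array([-0.07, -0.1 , 21.53]), np.float64(-0.019))
```

```bash
python3 -m inch '[-0.05,-1.1,0,-0.019,0,0,3.5,0,0,0,3.5,0,0,0,3.5,0,0,0,3.5,0]' >/dev/null; python3 -m inch '[0,0,3,0,0,0,2.5,0,0,0,2,0,0,0,1,0,0,0,0,0]'; python3 -m inch '[0,0,0,0,0,0,0,0,0,0,0,0,0,0,0,0,0,0,0,0]'; python3 -c "
from h import *
cv2.imwrite('pics/s10.png',eyes.read_camera('scene')[240:420,50:290,::-1].repeat(3,0).repeat(3,1))"
```

```text
clock: 35.37
tcp_pos: [0.4625, -0.2939, 0.0336]
orientation: [-0.002, -0.035, 0.999, 0.002]
wrist_force: [-1.0, -0.0, -3.0]
finger_gap: 0.0407
grip_force: 82.7
clock: 35.78
tcp_pos: [0.4644, -0.2961, 0.0369]
orientation: [0.001, -0.035, 0.999, -0.001]
wrist_force: [-1.3, 0.3, -3.4]
finger_gap: 0.0408
grip_force: 82.7
```

View pics/s10.png

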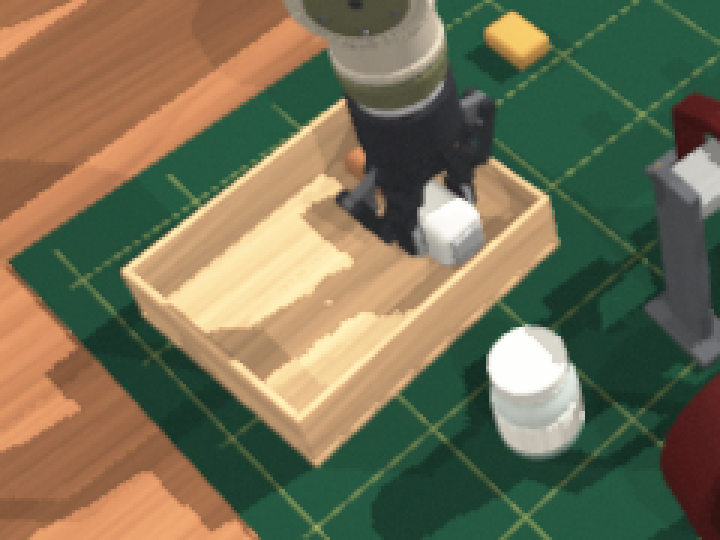

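Maul is low inside the tray, fingers and knuckles clear of the rim. Lower, release, go for the weight.

```bash
python3 -m inch '[0,0,0.7,0,0,0,0,0,0,0,0,0,0,0,0,0,0,0,0,0]'>/dev/null; python3 -m inch '[0,0,0,0,0,0,0,0,0,0,0,0,0,0,0,0,0,0,0,0]' 0.18; python3 -m inch '[0,0,-3.5,0,0,0,-4,0,0,0,-4,0,0,0,-4,0,0,0,-4,0]' >/dev/null; for i in 1; do python3 -m inch '[0,3.9,0,0,0,3.9,0,0,0,3.9,0,0,0,3.9,0,0,0,3.9,0,0]' 1 >/dev/null; python3 -m inch '[0,3.9,0,0,0,3.9,0,0,0,3.9,0,0,0,3.9,0,0,0,3.9,0,0]' >/dev/null; python3 -m inch '[0,3.9,0,0,0,3.9,0,0,0,3.9,0,0,0,3.9,0,0,0,3.9,0,0]' >/dev/null; done; python3 -m inch '[0,3.9,0,0,0,3.9,0,0,0,3.1,0,0,0,0,0,0.07,0,0,0,0.066]'; python3 -m inch '[0,0,0,0,0,0,0,0,0,0,0,0,0,0,0,0,0,0,0,0]' >/dev/null; python3 wm.py .03 white
```

```text
clock: 36.67
tcp_pos: [0.464, -0.2956, 0.029]
orientation: [0.0, -0.035, 0.999, -0.0]
wrist_force: [0.8, -0.3, 0.5]
finger_gap: 0.0501
grip_force: 0.0
clock: 38.75
tcp_pos: [0.4151, 0.3989, 0.2233]
orientation: [-0.0, 0.033, 0.999, -0.0]
wrist_force: [0.0, -0.9, -0.3]
finger_gap: 0.0855
grip_force: 0.0
(np.float64(0.007928775469860984), array([0.42365982, 0.39425702]), np.float32(-0.12835589), [np.float64(46.0), np.float64(88.0)], array([279, 167], dtype=int32), array([339, 272], dtype=int32))
(array([-0.78, -0.17,  0.  ]), np.float64(0.061))
```

```bash
python3 -m inch '[-0.78,-0.17,0,0.061,0,0,3.9,0,0,0,3.9,0,0,0,3.9,0,0,0,3.9,0]' 1 >/dev/null; python3 -m inch '[0,0,3.5,0,0,0,1.2,0,0,0,0,0,0,0,0,0,0,0,0,0]'; python3 -m inch '[0,0,0,0,0,0,0,0,0,0,0,0,0,0,0,0,0,0,0,0]' -1 110 >/dev/null; python3 -m inch '[0,0,0,0,0,0,0,0,0,0,0,0,0,0,0,0,0,0,0,0]'; python3 -m inch '[0,0,-2,0,0,0,-3,0,0,0,-4,0,0,0,-4,0,0,0,-4,0]' ; python3 -m inch '[0,0,-3,0,0,0,0,-0.1,0,0,0,-0.1,0,0,0,0,0,0,0,0]'; python3 -c "
from h import *
cx,cy,th=np.load('tray.npy'); Y=np.array([np.cos(th),np.sin(th)]);X=np.array([Y[1],-Y[0]])
T=np.array([cx,cy])+0.0*X-.062*Y; print(T,rel(*T,None,th))"
```

```text
clock: 40.05
tcp_pos: [0.4247, 0.3953, 0.0223]
orientation: [0.001, 0.064, 0.998, 0.001]
wrist_force: [1.4, 0.7, 0.7]
finger_gap: 0.0857
grip_force: 0.0
clock: 40.88
tcp_pos: [0.4243, 0.3949, 0.0226]
orientation: [0.001, 0.064, 0.998, 0.0]
wrist_force: [-2.0, -1.9, 7.2]
finger_gap: 0.0423
grip_force: 114.7
clock: 41.3
tcp_pos: [0.4221, 0.3937, 0.1912]
orientation: [-0.001, 0.064, 0.998, -0.001]
wrist_force: [2.3, 0.2, -7.0]
finger_gap: 0.0428
grip_force: 114.2
clock: 41.72
tcp_pos: [0.4226, 0.394, 0.2197]
orientation: [-0.001, -0.035, 0.999, -0.001]
wrist_force: [0.6, -0.5, -6.9]
finger_gap: 0.0426
grip_force: 114.4
[ 0.43961595 -0.42071717] (array([  3.96, -81.4 ,   0.11]), np.float64(0.001))
```

```bash
python3 -m inch '[0.2,-3.9,0,0,0.2,-3.9,0,0,0.2,-3.9,0,0,0.2,-3.9,0,0,0.2,-3.9,0,0]' >/dev/null; python3 -m inch '[0.2,-3.9,0,0,0.2,-3.9,0,0,0.2,-3.9,0,0,0.2,-3.9,0,0,0.2,-3.9,0,0]' >/dev/null; python3 -m inch '[0.2,-3.9,0,0,0.2,-3.9,0,0,0.2,-3.9,0,0,0.2,-3.9,0,0,0.2,-3.9,0,0]' >/dev/null; python3 -m inch '[0.2,-3.9,0,0,0.2,-3.9,0,0,0.2,-3.9,0,0,0.2,-3.9,0,0,0.15,-3.4,0,0]' >/dev/null; python3 -m inch '[0,0,0,0,0,0,0,0,0,0,0,0,0,0,0,0,0,0,0,0]';  python3 -c "
from h import *
print(rel(.4396,-.4207,.034,1.64))
im=eyes.read_camera('top'); cv2.imwrite('pics/t11.png',im[130:400,90:560,::-1])"
```

```text
clock: 43.8
tcp_pos: [0.4399, -0.3797, 0.2205]
orientation: [-0.0, -0.036, 0.999, 0.001]
wrist_force: [0.0, -0.6, -6.9]
finger_gap: 0.0428
grip_force: 115.7
(array([ 0.32, -4.1 , 18.65]), np.float64(0.004))
```

View pics/t11.png

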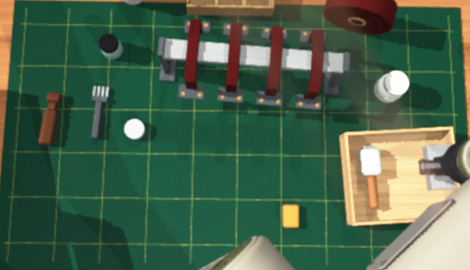

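```bash
python3 -m inch '[0.3,-4.1,0,0,0,0,3.8,0,0,0,3.8,0,0,0,3.8,0,0,0,3.8,0]' >/dev/null; python3 -m inch '[0,0,2,0,0,0,1.4,0,0,0,0,0,0,0,0,0,0,0,0,0]' >/dev/null; python3 -m inch '[0,0,0.5,0,0,0,0,0,0,0,0,0,0,0,0,0,0,0,0,0]'; python3 -m inch '[0,0,0,0,0,0,0,0,0,0,0,0,0,0,0,0,0,0,0,0]' 0.18 60;  python3 -m inch '[0,0,-3.5,0,0,0,-4,0,0,0,-4,0,0,0,-4,0,0,0,-4,0]'; python3 -c "
from h import *
print(rel(.547,.424,None,1.47))"
```

```text
clock: 45.1
tcp_pos: [0.4401, -0.4225, 0.0302]
orientation: [0.0, -0.036, 0.999, -0.0]
wrist_force: [0.2, 0.1, -7.5]
finger_gap: 0.0429
grip_force: 116.4
clock: 45.52
tcp_pos: [0.4403, -0.4228, 0.0304]
orientation: [0.0, -0.036, 0.999, -0.001]
wrist_force: [-0.0, 0.4, -0.4]
finger_gap: 0.0504
grip_force: 0.0
clock: 45.93
tcp_pos: [0.4397, -0.4221, 0.227]
orientation: [0.0, -0.036, 0.999, -0.0]
wrist_force: [0.9, -1.5, -0.1]
finger_gap: 0.0505
grip_force: 0.0
(array([-1.680e+01,  8.362e+01, -2.000e-02]), np.float64(0.173))
```

```bash
python3 -m inch '[-0.76,3.8,0,0,-0.76,3.8,0,0,-0.76,3.8,0,0,-0.76,3.8,0,0,-0.76,3.8,0,0]' 1 >/dev/null; python3 -m inch '[-0.76,3.8,0,0,-0.76,3.8,0,0,-0.76,3.8,0,0,-0.76,3.8,0,0,-0.76,3.8,0,0]' >/dev/null; python3 -m inch '[-0.76,3.8,0,0,-0.76,3.8,0,0,-0.76,3.8,0,0,-0.76,3.8,0,0,-0.76,3.8,0,0]' >/dev/null; python3 -m inch '[-0.76,3.8,0,0,-0.76,3.8,0,0,-0.76,3.8,0,0,-0.76,3.8,0,0,-0.76,3.8,0,0]' >/dev/null; python3 -m inch '[-0.76,3.8,0,0,-0.76,3.8,0,0,0,0,0,0.09,0,0,0,0.083,0,0,0,0]'; python3 -m inch '[0,0,0,0,0,0,0,0,0,0,0,0,0,0,0,0,0,0,0,0]' >/dev/null; python3 wm.py .022 brown;  python3 -c "
from h import *
print(rel(.547,.424,None,1.47))"
```

```text
clock: 48.02
tcp_pos: [0.5461, 0.4246, 0.2241]
orientation: [-0.0, 0.051, 0.999, -0.0]
wrist_force: [-0.3, -0.6, 0.3]
finger_gap: 0.0851
grip_force: 0.0
(np.float64(0.007351013016635889), array([0.55389349, 0.4239762 ]), np.float32(-0.12452484), [np.float64(29.0), np.float64(118.0)], array([295, 147], dtype=int32), array([331, 283], dtype=int32))
(array([-0.72,  0.15,  0.  ]), np.float64(0.024))
(array([-0.03,  0.09,  0.  ]), np.float64(-0.0))
```

```bash
python3 -m inch '[-0.3,0.1,0,0.024,0,0,3.9,0,0,0,3.9,0,0,0,3.9,0,0,0,3.9,0]' 1 >/dev/null; python3 -m inch '[0,0,3.5,0,0,0,1.4,0,0,0,0,0,0,0,0,0,0,0,0,0]'; python3 -m inch '[0,0,0,0,0,0,0,0,0,0,0,0,0,0,0,0,0,0,0,0]' -1 60 >/dev/null; python3 -m inch '[0,0,0,0,0,0,0,0,0,0,0,0,0,0,0,0,0,0,0,0]'; python3 -m inch '[0,0,-2,0,0,0,-3,0,0,0,-4,0,0,0,-4,0,0,0,-4,0]' >/dev/null; python3 -m inch '[0,0,-3,0,0,0,0,-0.1,0,0,0,-0.098,0,0,0,0,0,0,0,0]'; python3 -c "
from h import *
cx,cy,th=np.load('tray.npy'); Y=np.array([np.cos(th),np.sin(th)]);X=np.array([Y[1],-Y[0]])
T=np.array([cx,cy])-.025*X+.020*Y; print(T,rel(*T,None,th)); eyes.read_camera('wrist')
cv2.imwrite('pics/last.png',eyes.read_camera('wrist')[:,:,::-1])"
```

```text
clock: 49.32
tcp_pos: [0.5509, 0.425, 0.0216]
orientation: [0.001, 0.063, 0.998, 0.001]
wrist_force: [0.6, -0.2, 0.4]
finger_gap: 0.0854
grip_force: 0.0
clock: 50.15
tcp_pos: [0.5501, 0.4247, 0.0209]
orientation: [0.001, 0.062, 0.998, 0.001]
wrist_force: [-1.2, -0.3, 6.3]
finger_gap: 0.0285
grip_force: 61.1
clock: 50.98
tcp_pos: [0.5491, 0.424, 0.2191]
orientation: [-0.001, -0.035, 0.999, -0.0]
wrist_force: [-0.6, -0.1, -0.8]
finger_gap: 0.0288
grip_force: 60.4
[ 0.40902929 -0.34063312] (array([ 1.936e+01, -7.529e+01,  7.000e-02]), np.float64(0.002))
```

View pics/last.png

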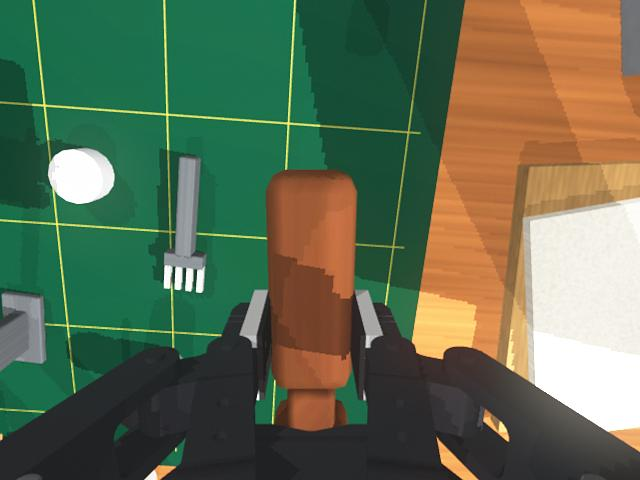

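The slicker is held squarely (cols 267–356), with its neck at the far end. I had a limit of 14 pictures viewed and this is number 16, so I went over it. I won't view any more; the rest I check with numbers only.

```bash
python3 -m inch '[0.97,-3.76,0,0,0.97,-3.76,0,0,0.97,-3.76,0,0,0.97,-3.76,0,0,0.97,-3.76,0,0]' >/dev/null; python3 -m inch '[0.97,-3.76,0,0,0.97,-3.76,0,0,0.97,-3.76,0,0,0.97,-3.76,0,0,0.97,-3.76,0,0]' >/dev/null; python3 -m inch '[0.97,-3.76,0,0,0.97,-3.76,0,0,0.97,-3.76,0,0,0.97,-3.76,0,0,0.97,-3.76,0,0]' >/dev/null; python3 -m inch '[0.97,-3.76,0,0,0.97,-3.76,0,0,0.97,-3.76,0,0,0.97,-3.76,0,0,0.97,-3.76,0,0]' >/dev/null; python3 -m inch '[0,0,0,0,0,0,0,0,0,0,0,0,0,0,0,0,0,0,0,0]'; python3 -c "
from h import *
print(rel(.409,-.3406,.034,1.64))
cx,cy,th=np.load('tray.npy'); Y=np.array([np.cos(th),np.sin(th)]);X=np.array([Y[1],-Y[0]])
im=eyes.read_camera('wrist'); c=eyes.camera_info('wrist'); h=cv2.cvtColor(im,cv2.COLOR_RGB2HSV)
m=(h[...,1]<45)&(h[...,2]>110); m[430:]=0
for b in blobs(m,400):
  w=ray(b,c,.036)[:,:2]-[cx,cy]; print(b.min(0),b.max(0),'trayX',(w@X).min().round(3),(w@X).max().round(3),'trayY',(w@Y).min().round(3),(w@Y).max().round(3))"
```

```text
clock: 53.17
tcp_pos: [0.4113, -0.3385, 0.2198]
orientation: [-0.0, -0.037, 0.999, 0.0]
wrist_force: [-0.1, 0.1, -1.3]
finger_gap: 0.0278
grip_force: 60.4
(array([ 0.24, -0.2 , 18.58]), np.float64(0.005))
[240 290] [267 346] trayX 0.042 0.096 trayY -0.038 -0.014
[354 243] [384 347] trayX 0.001 0.096 trayY 0.059 0.084
[174 187] [240 291] trayX -0.044 0.044 trayY -0.085 -0.036
```

```bash
python3 -m inch '[0.24,-0.2,0,0,0,0,3.8,0,0,0,3.8,0,0,0,3.8,0,0,0,3.8,0]' >/dev/null; python3 -m inch '[0,0,2,0,0,0,1.6,0,0,0,0,0,0,0,0,0,0,0,0,0]'; python3 -m inch '[0,0,0,0,0,0,0,0,0,0,0,0,0,0,0,0,0,0,0,0]' -0.12;  python3 -m inch '[0,0,-3.5,0,0,0,-4,0,0,0,-4,0,0,0,-4,0,0,0,-4,0]'; python3 -c "
from h import *
print(rel(.555,.319,None,1.50))"
```

```text
clock: 54.05
tcp_pos: [0.4094, -0.3424, 0.0329]
orientation: [0.0, -0.037, 0.999, -0.001]
wrist_force: [0.7, -0.5, -0.9]
finger_gap: 0.0284
grip_force: 60.4
clock: 54.47
tcp_pos: [0.409, -0.3423, 0.0323]
orientation: [0.0, -0.037, 0.999, -0.0]
wrist_force: [-0.3, -0.1, 0.4]
finger_gap: 0.0377
grip_force: 0.0
clock: 54.88
tcp_pos: [0.4084, -0.3417, 0.2288]
orientation: [0.0, -0.037, 0.999, 0.0]
wrist_force: [1.0, -1.3, -0.6]
finger_gap: 0.0377
grip_force: 0.0
(array([-1.945e+01,  6.482e+01,  1.000e-02]), np.float64(0.144))
```

```bash
python3 -m inch '[-1.08,3.6,0,0,-1.08,3.6,0,0,-1.08,3.6,0,0,-1.08,3.6,0,0,-1.08,3.6,0,0]' 0.4 >/dev/null; python3 -m inch '[-1.08,3.6,0,0,-1.08,3.6,0,0,-1.08,3.6,0,0,-1.08,3.6,0,0,-1.08,3.6,0,0]' >/dev/null; python3 -m inch '[-1.08,3.6,0,0,-1.08,3.6,0,0,-1.08,3.6,0,0,-1.08,3.6,0,0,-1.08,3.6,0,0]' >/dev/null; python3 -m inch '[-1.08,3.6,0,0,-1.08,3.6,0,0,-1.08,3.6,0,0,0,0,0,0.072,0,0,0,0.072]' >/dev/null; python3 -m inch '[0,0,0,0,0,0,0,0,0,0,0,0,0,0,0,0,0,0,0,0]'; sed -i 's/blobs(m,800)/blobs(m,300)/' wm.py; python3 wm.py .015 grey;  python3 -c "
from h import *
print(rel(.555,.319,None,1.50))"
```

```text
clock: 56.97
tcp_pos: [0.5553, 0.3178, 0.2271]
orientation: [0.0, 0.035, 0.999, 0.0]
wrist_force: [1.0, 0.0, -0.6]
finger_gap: 0.0597
grip_force: 0.0
(np.float64(0.015513558717803593), array([0.57084747, 0.31818292]), np.float32(-0.07157767), [np.float64(34.0), np.float64(119.0)], array([293, 156], dtype=int32), array([330, 288], dtype=int32))
(array([-1.54,  0.14,  0.  ]), np.float64(0.001))
(array([0.04, 0.11, 0.  ]), np.float64(-0.0))
```

```bash
python3 -m inch '[-1.6,0.12,0,0,0,0,3.9,0,0,0,3.9,0,0,0,3.9,0,0,0,3.9,0]' >/dev/null; python3 -m inch '[0,0,3.5,0,0,0,1.9,0,0,0,0,0,0,0,0,0,0,0,0,0]'; python3 -m inch '[0,0,0,0,0,0,0,0,0,0,0,0,0,0,0,0,0,0,0,0]' -1 60 >/dev/null; python3 -m inch '[0,0,0,0,0,0,0,0,0,0,0,0,0,0,0,0,0,0,0,0]'; python3 -m inch '[0,0,-2,0,0,0,-3,0,0,0,-4,0,0,0,-4,0,0,0,-4,0]' >/dev/null; python3 -m inch '[0,0,-3.5,0,0,0,0,-0.07,0,0,0,-0.07,0,0,0,0,0,0,0,0]'; python3 -c "
from h import *
cx,cy,th=np.load('tray.npy'); Y=np.array([np.cos(th),np.sin(th)]);X=np.array([Y[1],-Y[0]])
T=np.array([cx,cy])+.0*X-.016*Y; print(T,rel(*T,None,th))"
```

```text
clock: 57.85
tcp_pos: [0.5726, 0.3188, 0.0186]
orientation: [0.001, 0.035, 0.999, 0.001]
wrist_force: [0.2, -0.4, 0.1]
finger_gap: 0.0598
grip_force: 0.0
clock: 58.68
tcp_pos: [0.5722, 0.3188, 0.0184]
orientation: [0.001, 0.035, 0.999, 0.0]
wrist_force: [-0.9, -1.0, 5.7]
finger_gap: 0.0121
grip_force: 61.3
clock: 59.52
tcp_pos: [0.5709, 0.3183, 0.2214]
orientation: [-0.0, -0.034, 0.999, -0.0]
wrist_force: [-0.3, 0.0, -2.2]
finger_gap: 0.0128
grip_force: 60.2
[ 0.43644869 -0.37482634] (array([ 1.808e+01, -6.825e+01,  3.000e-02]), np.float64(-0.002))
```

```bash
python3 -m inch '[0.87,-3.79,0,0,0.87,-3.79,0,0,0.87,-3.79,0,0,0.87,-3.79,0,0,0.87,-3.79,0,0]' >/dev/null; python3 -m inch '[0.87,-3.79,0,0,0.87,-3.79,0,0,0.87,-3.79,0,0,0.87,-3.79,0,0,0.87,-3.79,0,0]' >/dev/null; python3 -m inch '[0.87,-3.79,0,0,0.87,-3.79,0,0,0.87,-3.79,0,0,0.87,-3.79,0,0,0.87,-3.79,0,0]' >/dev/null; python3 -m inch '[0.87,-3.79,0,0,0.87,-3.79,0,0,0.85,-3.79,0,0,0,0,0,0,0,0,0,0]' >/dev/null; python3 -m inch '[0,0,0,0,0,0,0,0,0,0,0,0,0,0,0,0,0,0,0,0]'; python3 -c "
from h import *
cx,cy,th=np.load('tray.npy'); Y=np.array([np.cos(th),np.sin(th)]);X=np.array([Y[1],-Y[0]])
T=np.array([cx,cy])+.025*X-.016*Y; print(T,rel(*T,.047,th))
im=eyes.read_camera('wrist'); c=eyes.camera_info('wrist'); h=cv2.cvtColor(im,cv2.COLOR_RGB2HSV)
for n,m in (('w',(h[...,1]<45)&(h[...,2]>110)),('b',((h[...,0]<11)|(h[...,0]>175))&(h[...,1]>110)&(h[...,2]>40))):
 m[430:]=0
 for b in blobs(m,400):
  w=ray(b,c,.033)[:,:2]-[cx,cy]; print(n,b.min(0),b.max(0),'trayX',(w@X).min().round(3),(w@X).max().round(3),'trayY',(w@Y).min().round(3),(w@Y).max().round(3))"
```

```text
clock: 61.6
tcp_pos: [0.4629, -0.3719, 0.2221]
orientation: [0.0, -0.035, 0.999, -0.0]
wrist_force: [-0.1, -0.1, -0.6]
finger_gap: 0.0119
grip_force: 60.2
[ 0.46138935 -0.373105  ] (array([ 0.16, -0.11, 17.51]), np.float64(0.002))
w [293 406] [339 429] trayX 0.211 0.237 trayY -0.031 0.013
w [334 292] [353 346] trayX 0.095 0.148 trayY 0.006 0.023
w [269 289] [289 345] trayX 0.093 0.147 trayY -0.051 -0.033
w [309 214] [331 296] trayX 0.027 0.099 trayY -0.016 0.002
w [375 184] [435 266] trayX 0.003 0.072 trayY 0.039 0.086
w [218 127] [280 234] trayX -0.041 0.044 trayY -0.086 -0.039
b [  0 286] [ 94 422] trayX 0.09 0.229 trayY -0.309 -0.209
b [333  75] [373 227] trayX -0.078 0.038 trayY 0.003 0.032
```

```bash
python3 -m inch '[0.2,-0.2,0,0,0,0,3.8,0,0,0,3.8,0,0,0,3.8,0,0,0,3.6,0]' >/dev/null; python3 -m inch '[0,0,1.8,0,0,0,0.7,0,0,0,0,0,0,0,0,0,0,0,0,0]' >/dev/null; python3 -m inch '[0,0,0,0,0,0,0,0,0,0,0,0,0,0,0,0,0,0,0,0]'; python3 -m inch '[0,0,0,0,0,0,0,0,0,0,0,0,0,0,0,0,0,0,0,0]' -0.4;  python3 -m inch '[0,0,-3.5,0,0,0,-4,0,0,0,-4,0,0,0,-4,0,0,0,-4,0]';python3 -m inch '[3,3,0,0,3,3,0,0,3,3,0,0,0,0,0,0,0,0,0,0]'; python3 -c "
from h import *
cx,cy,th=np.load('tray.npy'); Y=np.array([np.cos(th),np.sin(th)]);X=np.array([Y[1],-Y[0]])
im=eyes.read_camera('wrist'); c=eyes.camera_info('wrist'); h=cv2.cvtColor(im,cv2.COLOR_RGB2HSV)
for n,z,m in (('w',.03,(h[...,1]<45)&(h[...,2]>110)),('iron',.02,(h[...,1]<70)&(h[...,2]>60)&(h[...,2]<200)),('b',.03,((h[...,0]<11)|(h[...,0]>175))&(h[...,1]>110)&(h[...,2]>40))):
 m[430:]=0
 for b in blobs(m,300):
  w=ray(b,c,z)[:,:2]-[cx,cy]; print(n,b.min(0),b.max(0),'trayX',(w@X).min().round(3),(w@X).max().round(3),'trayY',(w@Y).min().round(3),(w@Y).max().round(3))"; python3 m.py
```

```text
clock: 62.9
tcp_pos: [0.4607, -0.3752, 0.0472]
orientation: [0.0, -0.035, 0.999, -0.0]
wrist_force: [-0.6, 0.5, -2.0]
finger_gap: 0.0123
grip_force: 60.2
clock: 63.32
tcp_pos: [0.4607, -0.3751, 0.0468]
orientation: [0.0, -0.035, 0.999, -0.0]
wrist_force: [0.3, 0.5, -0.6]
finger_gap: 0.0259
grip_force: 0.0
clock: 63.73
tcp_pos: [0.4603, -0.3748, 0.2438]
orientation: [0.0, -0.035, 0.999, -0.0]
wrist_force: [0.6, -0.7, 0.3]
finger_gap: 0.0258
grip_force: 0.0
clock: 64.15
tcp_pos: [0.3645, -0.291, 0.2419]
orientation: [-0.0, -0.035, 0.999, 0.0]
wrist_force: [-0.4, -0.3, -0.2]
finger_gap: 0.0253
grip_force: 0.0
w [351 290] [376 347] trayX 0.013 0.072 trayY 0.108 0.133
w [245 290] [271 346] trayX 0.013 0.071 trayY 0.009 0.035
w [277 279] [322 352] trayX 0.002 0.077 trayY 0.04 0.082
w [200 241] [229 352] trayX -0.034 0.077 trayY -0.033 -0.006
w [129 231] [195 325] trayX -0.043 0.048 trayY -0.091 -0.037
iron [350 290] [377 347] trayX 0.017 0.078 trayY 0.108 0.136
iron [245 289] [272 347] trayX 0.016 0.078 trayY 0.007 0.034
iron [200 236] [230 353] trayX -0.036 0.084 trayY -0.037 -0.007
iron 
[... 1374 characters left out ...]
size [np.float64(32.0), np.float64(33.0)] ang 4.0
white@163 px [224. 258.] ctr [515. 211.] size [np.float64(40.0), np.float64(43.0)] ang 2.5
white@163 px [482. 216.] ctr [ 612. -312.] size [np.float64(54.0), np.float64(76.0)] ang 134.7
white@163 px [423. 192.] ctr [ 659. -193.] size [np.float64(41.0), np.float64(42.0)] ang 174.5
white@163 px [387. 189.] ctr [ 665. -118.] size [np.float64(42.0), np.float64(60.0)] ang 86.1
white@163 px [345. 185.] ctr [671. -32.] size [np.float64(42.0), np.float64(62.0)] ang 86.5
white@163 px [303. 182.] ctr [677.  54.] size [np.float64(42.0), np.float64(62.0)] ang 86.5
white@163 px [265. 178.] ctr [682. 132.] size [np.float64(42.0), np.float64(45.0)] ang 86.1
```

The numbers check out: all four tools lie inside the tray, the bar shows evenly spaced bands with 62 mm gaps, and the jars and tin haven't moved.

```bash
python3 -c "
from workcell import env; print(env.hand_in())"
```

```text
the job is handed in; nothing more can be done
None
```

I handed the job in at about 64 s: all four handles hang apart and crosswise on the rail, all four tools lie inside the tray, and the jars and tin stand where they were; but I viewed 16 pictures, two over the limit of 14.

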